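# Index the turret punch to its largest punch

### The arm

A 6-joint arm with a two-finger parallel gripper is mounted at the origin on the work surface. World frame = base frame: x ahead of the robot, y to its left, z up, the work surface at z = 0. Lengths are in mm, angles in rad, forces in N, time in s.
With the tool pointing down it reaches from about 275 to 1000 mm from the base axis. Payload 8.4 kg.
Tool frame: the origin (TCP) lies midway between the tips of the shut fingers; the grasp point (between the pads) lies 19 mm behind it; z points along the fingers, y is the line along which they close (so a half turn about z gives the same grasp; the last joint's range is limited). The gripper opens to 85 mm and grips with 20 to 120 N. Pads are 22 mm wide; open, the fingers measure 114 mm over their backs; the gripper's body (76 mm by 85 mm) begins 54 mm behind the grasp point. The pads swing forward as they close: fully open they stand 13 mm farther back than shut.
Start: joints at [1.273, 0.353, 1.633, -0, 1.155, -0.002], TCP at [182.189, 597.858, 202.381] pointing down, gripper open.
Joint ranges: [-2.63, 2.63], [-0.92, 2.1], [0.06, 2.66], [-1.3, 4.44], [0, 2.69], [-3.02, 3.02]. Speed limits (rad/s): [2.22, 2.22, 2.79, 3.14, 3.14, 3.14].

### API

Orientations are given as [roll, pitch, yaw] about the fixed x, y, z axes, in that order (R = Rz(yaw) Ry(pitch) Rx(roll)).
In Python, from rig import monitor, imaging, r gives the robot as it stands.
- The arm moves only by the tool drive_tool, never from a script. Its argument "plan" is a list of rows, each an object of numbers: "x", "y", "z": the shift along the tool's x, y, z in units of 50 mm (1.0 is 50 mm); "ax", "ay", "az": the turn, a rotation vector about the tool's x, y, z in units of 6 degrees (1.0 is 6 degrees); "hand": the finger opening in mm, from 0 to 85.4. In form: [{"x": .., "y": .., "z": .., "ax": .., "ay": .., "az": .., "hand": ..}, ...]. A call has 1 to 8 rows; each row is the pose to reach, as a shift and turn from the pose commanded when the call began, along the tool's axes at that moment; what a row does not reach only later rows make up. A row lasts 1/10 s, in which the tool goes at most 50 mm and 8.59 degrees, less where a joint would pass 70% of its speed; a pose out of reach is approached as far as the arm can. A call with a gripper value outside its range is refused whole. The fingers move at their own pace and stop on an object; "grip_force" is the grip in N (left out, the last holds). Time passes only in rows, so rows that repeat a pose let the fingers close. It gives the time, the measured TCP pose, the force, the opening and the grip force at its end, in the units of the state.
- monitor.sense(): the state, without advancing time (a new reading comes with each control period).
- imaging.grab_frame(name): name is "scene" or "top" or "wrist"; returns the picture (400x640x3 uint8, red, green, blue); there is no depth.
- imaging.camera_info(name): a dict with "mtx" (3x3 intrinsics, pixels), "dist" ([k1, k2, p1, p2, k3] as OpenCV has them; the pictures are not rectified), "R" (3x3) and "t" (3): a world point X has camera coordinates R X + t. Camera axes: x right, y down, z forward; pixel columns grow to the right and rows downward; lengths in mm; the calibration is good to about 2 mm. A picture is of the moment at which its call begins: read the wrist's pose just before it. camera_info takes no time and is no camera call; for the wrist camera it gives the pose at the moment of the call.
- r.sign_off(): hands the job in; it is judged then, once.
The state is a dict: "clock": time; "qpos": joint angles; "qvel": joint speeds; "joint_efforts": joint torques, N m; "eef_pos": TCP position; "tcp_rot": TCP orientation; "contact_force": force on the tool from outside, world axes, zero at the start; "wrist_torque": the same for the moment, N m; "opening": opening from 0.0 (shut) to 1.0 (fully open); "grasp_force": force on a finger pad.
Only numpy, scipy, OpenCV 4.12 (cv2) and the standard library are available. Lean on these libraries where they do the work, as an engineer would, in place of code of your own. Each camera call takes 0.05 s, during which the arm holds its last target. There are 200 camera calls.

### The job

Set the bench turret punch up for its biggest hole: push the turret round by its protruding tabs, click by click, until the largest of its six punches stands under the ram, and leave it settled in that click. Pick nothing up, and leave the loose punch, die, blank and oil bottle beside the press where they are.

Things in the scene. Friction and masses are not known exactly. Their poses are not given: they have to be found in the camera images.
- press: Bolted-down green cast C-frame of the punch press; origin on the bench under the turret axis, +y to the ram. Foot 22 mm high. Column at the end away from the ram: 50 mm wide, 284 mm high, from 170 mm off the axis. From it the upper arm, 40 mm wide, runs over the axis to the ram head (46 mm wide), 211 to 289 mm high. A hand lever rises from the head to 420 mm. The robot's side of the turret is open.
- axis (a point): Point on the turret's vertical axis at half the height of the tabs, 155 mm above the bench. The turret is a dark disc 170 mm across, 145 to 168 mm above the bench, with a narrower die disc and cam turning with it below. On it stand six steel punches at 60 degree spacing, 62 mm from the axis. Direction axis to ram tells how the press stands.
- ram (a point): Middle of the ram's underside, 199 mm above the bench, 62 mm from the axis; fixed to the frame. Roughly on the robot's left of the axis (+y), up to 20 degrees either way.
- punch_large (a point): Middle of the top of the largest punch's head, 192 mm above the bench, 62 mm from the axis: a steel head 42 mm across. Seen from above, going counter-clockwise from it the other five heads are 12, 15, 18, 22 and 26 mm across.
- tab_large (a point): Middle of the largest punch's own tab, 120 mm from the axis, 155 mm above the bench. Six like tabs, one straight outward of each punch: steel, 14 mm wide, 16 mm high (147 to 163 mm above the bench), ending 150 mm from the axis, 65 mm clear of the disc. Around and below them is free air down to the foot. The two or three tabs nearest the robot can be reached straight from above.
- turret (a joint): Turret angle, rad, counter-clockwise positive from above, no end stops; 0 or a whole turn (6.283) = largest punch under the ram. A spring roller clicks in every 1.047 rad, a punch under the ram each time. Some 6 N at a tab moves it out of a click; about 6 degrees past half-way it springs by itself into the next. Turns either way. Starts in one of the other clicks or balanced between two.
- spare_punch: Loose stepped steel punch standing on the bench beside the press, 32 mm across at the head, 72 mm tall; origin at the centre of its underside. Leave it.
- spare_die: Loose steel die ring lying on the bench beside the press, 48 mm across, 26 mm high; origin at the centre of its underside. Leave it.
- blank: Loose aluminium blank 110 x 60 x 6 mm lying on the bench beside the press; origin at the centre of its underside. Leave it.
- oil: Loose white oil bottle, 52 mm across, 150 mm tall, standing beside the press; origin at the centre of its underside. Leave it.

How it is judged:
By the outcome, as a careful person would: the job done as asked, in the order asked, and still so for the second after the job is handed in, with the robot touching nothing.
It also fails if it takes over 64 s, if anything falls off the work surface, if the arm or the gripper's body presses on something with over 40 N, if the wrist force passes 120 N, or if a joint passes its speed limit or range.

## Working session

There is one attempt and no reset: what is moved stays moved. The work goes in short steps, Python scripts to look and compute and a tool call to move; the robot and the scene stay as the last step left them, time stands still between calls to the robot, and variables do not carry over. Pictures are saved under pics/ and viewed, at most 10 in all, crops included, and the job is handed in when it is done.

Besides the shell and the picture viewer there is one more tool, called after "Emit:" as name(argument=value, ...) on one line, values as JSON. drive_tool: Moves the arm, as the interface text tells. Its arguments: {"type":"object","properties":{"plan":{"type":"array","items":{"type":"object","properties":{"x":{"type":"number"},"y":{"type":"number"},"z":{"type":"number"},"ax":{"type":"number"},"ay":{"type":"number"},"az":{"type":"number"},"hand":{"type":"number"}}}},"grip_force":{"type":"number"}},"required":["plan"]}

```bash
mkdir -p pics; ls
python3 - <<'E'
from rig import monitor, imaging, r
import cv2
s=monitor.sense(); print(s['eef_pos'],s['tcp_rot'],s['opening'],s['clock'])
for n in("scene","top"):
    cv2.imwrite(f"pics/{n}0.png",imaging.grab_frame(n)[:,:,::-1]); c=imaging.camera_info(n); print(n,c)
E
```

```text
pics
[182.06371732 597.35399833 201.66073823] [-3.14021678e+00 -3.27360904e-06  2.84575499e+00] 1.001324472835555 0.0
scene {'mtx': array([[411.6715082 ,   0.        , 320.20355433],
       [  0.        , 411.6715082 , 204.31379815],
       [  0.        ,   0.        ,   1.        ]]), 'dist': array([-0.02686933,  0.        ,  0.        ,  0.        ,  0.        ]), 'R': array([[-0.65594233,  0.75475604,  0.00910902],
       [ 0.64274177,  0.56483914, -0.51753238],
       [-0.39575582, -0.33361665, -0.85561514]]), 't': array([ 345.08988549, -240.57011589, 1529.19780303])}
top {'mtx': array([[494.37029211,   0.        , 322.32084393],
       [  0.        , 494.37029211, 200.41445646],
       [  0.        ,   0.        ,   1.        ]]), 'dist': array([-0.15392751,  0.        ,  0.        ,  0.        ,  0.        ]), 'R': array([[-0.02800396, -0.99956806, -0.00891457],
       [-0.99453688,  0.02875793, -0.10034624],
       [ 0.10055926,  0.00605577, -0.99491264]]), 't': array([   3.29138431,  508.90749591, 1484.85554548])}
```

View pics/scene0.png

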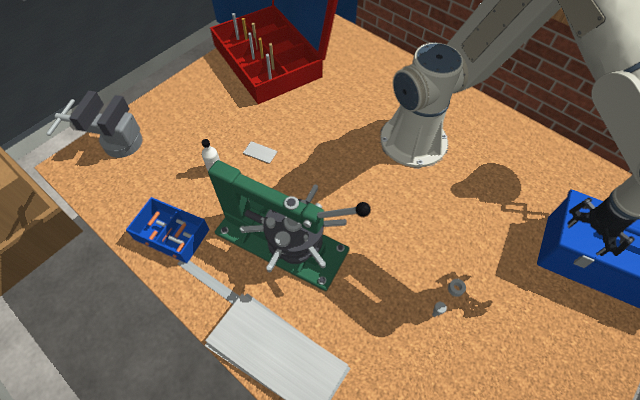

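View pics/top0.png

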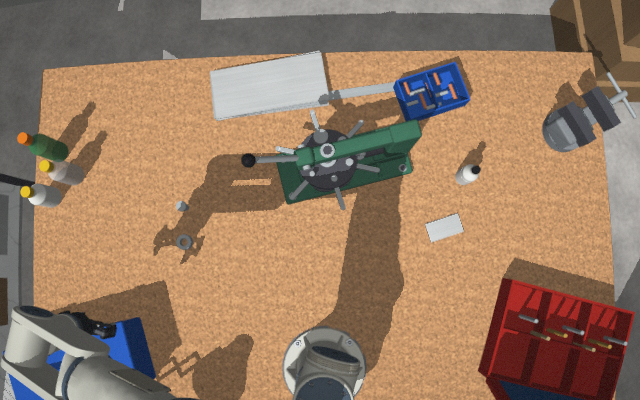

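The scene view shows the green press at about (280,235). In the top view the turret is at about (330,160), with the lever to the left (+y) and tabs visible around it. I'll enlarge both.

Run:
```python
import cv2,numpy as np
a=cv2.imread("pics/top0.png")[95:225,240:440]; b=cv2.imread("pics/scene0.png")[165:295,200:400]
f=lambda i:cv2.resize(i,None,fx=4,fy=4,interpolation=cv2.INTER_CUBIC)
cv2.imwrite("pics/topc.png",f(a)); cv2.imwrite("pics/scc.png",f(b))
```

```text
(no output)
```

View pics/topc.png

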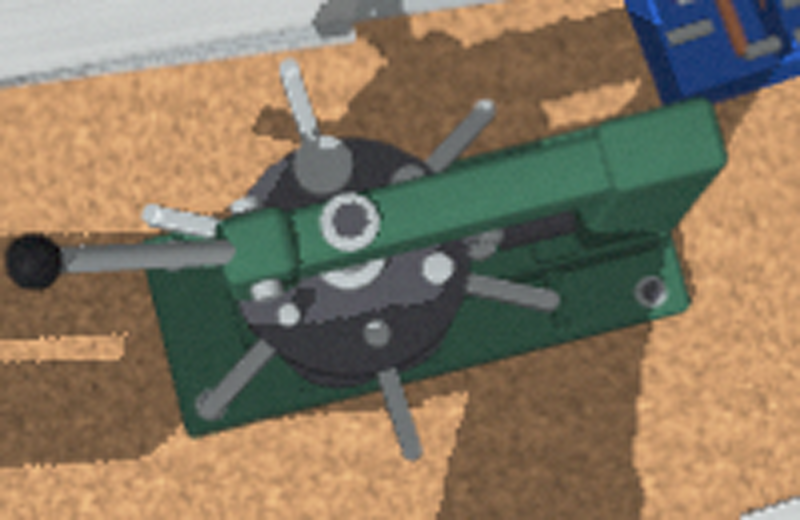

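View pics/scc.png

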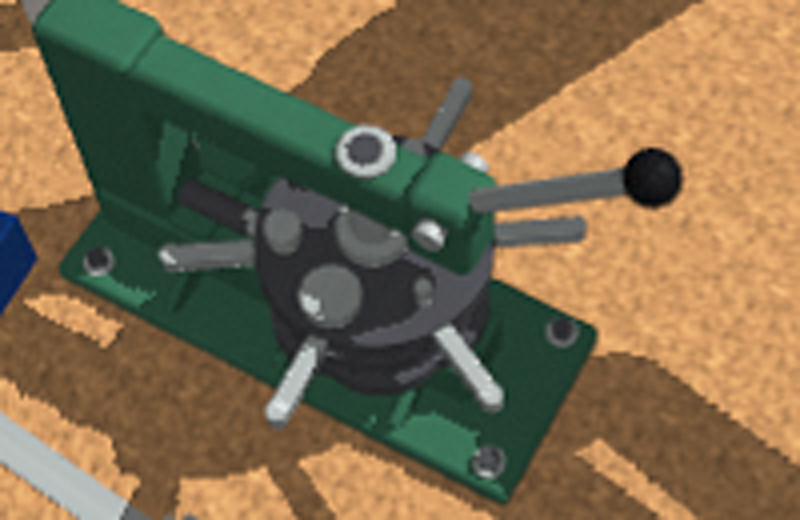

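Top crop: tab ends at about (290,65), (485,105), (555,298), (413,455), (208,408), (150,215). The large head is at (323,163), inward of the first tab. The scene crop confirms it, with the large head at (330,295).

```bash
cat > h.py <<'E'
from rig import monitor, imaging, r
import cv2,numpy as np
def ray(n,px,z):
    c=imaging.camera_info(n); p=cv2.undistortPoints(np.array(px,float).reshape(-1,1,2),c['mtx'],c['dist']).reshape(-1,2)
    R=np.array(c['R']);t=np.array(c['t']); C=-R.T@t; d=np.c_[p,np.ones(len(p))]@R
    return C+d*((z-C[2])/d[:,2])[:,None]
E
python3 - <<'E'
from h import *
from scipy.optimize import least_squares
cr=lambda L:np.array(L)/4+[240,95]
tips=ray("top",cr([(290,65),(485,105),(555,298),(413,455),(208,408),(150,215)]),158)[:,:2]
o=least_squares(lambda p:np.hypot(*(tips-p).T)-148,tips.mean(0)); ax=o.x
print("axis",ax,o.fun); 
d=tips-ax; an=np.degrees(np.arctan2(d[:,1],d[:,0]));print(an, (an%60))
big=ray("top",cr([(323,160)]),192)[0,:2]-ax; print("big",np.hypot(*big),np.degrees(np.arctan2(big[1],big[0])))
for z,l in((22,[(690,312),(193,435)]),(289,[(600,135),(285,212)])):
    e=ray("top",cr(l),z); v=e[1]-e[0]; print("ram dir",np.degrees(np.arctan2(v[1],v[0])),e)
cs=lambda L:np.array(L)/4+[200,165]
b=ray("scene",cs([(330,295)]),192)[0,:2]-ax; print("big scene",np.hypot(*b),np.degrees(np.arctan2(b[1],b[0])))
E
```

```text
axis [610.96298316 -30.72417372] [-1.68953618 -2.36637024 -2.11086625 -2.2166981  -1.91876428 -2.50577701]
[  15.69436275  -42.44704418 -103.03449909 -164.56189258  135.12878009
   76.14777102] [15.69436275 17.55295582 16.96550091 15.43810742 15.12878009 16.14777102]
big 65.09896254309096 15.843817576080417
ram dir 102.33442280093254 [[ 586.2734006  -292.32142323   22.        ]
 [ 501.9080692    93.49911921   22.        ]]
ram dir 102.41442442555953 [[ 662.19905961 -191.86046727  289.        ]
 [ 617.39262194   11.68654834  289.        ]]
big scene 70.30565565203577 21.395515607820105
```

Axis is at about (611,−31), ram direction 102.4°, large punch 16.2°. So the turret stands at about −86°, balanced between clicks, and needs to go 86° counter-clockwise. I'll nudge the tab at 195.5° so it springs to −60°, then push the tab that arrives at 162° through one more click. First the approach, fingers shut.

Emit:
drive_tool(plan=[{"x":0,"y":0,"z":-1.2,"hand":0},{"x":-0.6,"y":-0.7,"z":-1.6,"hand":0},{"x":-1.2,"y":-1.4,"z":-1.6,"hand":0},{"x":-1.9,"y":-2.1,"z":-1.6,"hand":0},{"x":-2.5,"y":-2.8,"z":-1.6,"hand":0},{"x":-3.1,"y":-3.5,"z":-1.6,"hand":0},{"x":-3.7,"y":-4.2,"z":-1.6,"hand":0},{"x":-4.4,"y":-4.9,"z":-1.6,"hand":0}])

```text
invalid input
```

Emit:
drive_tool(plan=[{"x":-0.6,"y":-0.7,"z":0,"hand":0},{"x":-1.2,"y":-1.4,"z":0,"hand":0},{"x":-1.9,"y":-2.1,"z":0,"hand":0},{"x":-2.5,"y":-2.8,"z":0,"hand":0},{"x":-3.1,"y":-3.5,"z":0,"hand":0},{"x":-3.7,"y":-4.2,"z":0,"hand":0},{"x":-3.7,"y":-4.2,"z":0,"hand":0},{"x":-3.7,"y":-4.2,"z":0,"hand":0}])

```text
invalid input
```

Emit:
drive_tool(plan=[{"x":0,"y":0,"z":-1,"ax":0,"ay":0,"az":0,"hand":0},{"x":-0.6,"y":-0.7,"z":-1.6,"ax":0,"ay":0,"az":0,"hand":0},{"x":-1.2,"y":-1.4,"z":-1.6,"ax":0,"ay":0,"az":0,"hand":0},{"x":-1.9,"y":-2.1,"z":-1.6,"ax":0,"ay":0,"az":0,"hand":0},{"x":-2.5,"y":-2.8,"z":-1.6,"ax":0,"ay":0,"az":0,"hand":0},{"x":-3.1,"y":-3.5,"z":-1.6,"ax":0,"ay":0,"az":0,"hand":0},{"x":-3.7,"y":-4.2,"z":-1.6,"ax":0,"ay":0,"az":0,"hand":0},{"x":-4.4,"y":-4.9,"z":-1.6,"ax":0,"ay":0,"az":0,"hand":0}])

```text
clock: 0.9
eef_pos: [321.1, 297.6, 282.2]
tcp_rot: [-3.142, -0.0, 2.847]
contact_force: [0.8, -0.5, 0.7]
opening: 0.003
grasp_force: 0.0
```

Emit:
drive_tool(plan=[{"x":-0.6,"y":-0.7,"z":0,"ax":0,"ay":0,"az":0,"hand":0},{"x":-1.2,"y":-1.4,"z":0,"ax":0,"ay":0,"az":0,"hand":0},{"x":-1.9,"y":-2.1,"z":0,"ax":0,"ay":0,"az":0,"hand":0},{"x":-2.5,"y":-2.8,"z":0,"ax":0,"ay":0,"az":0,"hand":0},{"x":-3.1,"y":-3.5,"z":0,"ax":0,"ay":0,"az":0,"hand":0},{"x":-3.8,"y":-4.2,"z":0,"ax":0,"ay":0,"az":0,"hand":0},{"x":-4.4,"y":-4.9,"z":0,"ax":0,"ay":0,"az":0,"hand":0},{"x":-4.9,"y":-5.45,"z":0,"ax":0,"ay":0,"az":0,"hand":0}])

```text
clock: 1.7
eef_pos: [476.6, -35.2, 282.2]
tcp_rot: [-3.141, 0.0, 2.845]
contact_force: [0.5, 0.9, -0.9]
opening: -0.001
grasp_force: 0.0
```

Emit:
drive_tool(plan=[{"x":0,"y":0,"z":0,"ax":0,"ay":0,"az":0,"hand":0},{"x":0,"y":0,"z":0.4,"ax":0,"ay":0,"az":0,"hand":0},{"x":0,"y":0,"z":0.8,"ax":0,"ay":0,"az":0,"hand":0},{"x":0,"y":0,"z":1.0,"ax":0,"ay":0,"az":0,"hand":0},{"x":0,"y":0,"z":1.0,"ax":0,"ay":0,"az":0,"hand":0}])

```text
clock: 2.2
eef_pos: [474.9, -32.2, 231.1]
tcp_rot: [-3.141, -0.003, 2.846]
contact_force: [-0.3, -0.5, 0.6]
opening: 0.003
grasp_force: 0.0
```

Run:
```python
from h import *
print(monitor.sense()['eef_pos'],monitor.sense()['tcp_rot'])
a=imaging.grab_frame("top")[95:225,240:440,::-1]; b=imaging.grab_frame("scene")[165:295,200:400,::-1]
cv2.imwrite("pics/two.png",cv2.resize(np.vstack([a,b]),None,fx=2.3,fy=2.3,interpolation=cv2.INTER_CUBIC));
```

```text
[474.90596519 -32.2001036  231.08174916] [-3.14103632e+00 -2.92226044e-03  2.84620718e+00]
```

View pics/two.png

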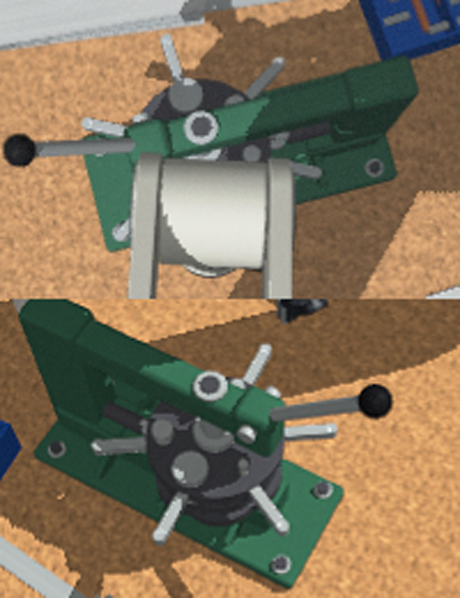

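The turret is unmoved and the tool is over the gap at the robot side. Lowering.

Emit:
drive_tool(plan=[{"x":0,"y":0,"z":0.4,"ax":0,"ay":0,"az":0,"hand":0},{"x":0,"y":0,"z":0.8,"ax":0,"ay":0,"az":0,"hand":0},{"x":0,"y":0,"z":1.2,"ax":0,"ay":0,"az":0,"hand":0},{"x":0,"y":0,"z":1.5,"ax":0,"ay":0,"az":0,"hand":0},{"x":0,"y":0,"z":1.8,"ax":0,"ay":0,"az":0,"hand":0},{"x":0,"y":0,"z":1.8,"ax":0,"ay":0,"az":0,"hand":0},{"x":0,"y":0,"z":1.8,"ax":0,"ay":0,"az":0,"hand":0}])

```text
clock: 3.0
eef_pos: [476.7, -32.6, 143.3]
tcp_rot: [3.141, 0.001, 2.846]
contact_force: [1.0, -1.0, -0.3]
opening: 0.0
grasp_force: 0.0
```

Emit:
drive_tool(plan=[{"x":-0.03,"y":-0.04,"z":0,"ax":0,"ay":0,"az":0,"hand":0},{"x":-0.06,"y":-0.08,"z":0,"ax":0,"ay":0,"az":0,"hand":0},{"x":-0.08,"y":-0.13,"z":0,"ax":0,"ay":0,"az":0,"hand":0},{"x":-0.11,"y":-0.17,"z":0,"ax":0,"ay":0,"az":0,"hand":0},{"x":-0.13,"y":-0.21,"z":0,"ax":0,"ay":0,"az":0,"hand":0},{"x":-0.16,"y":-0.25,"z":0,"ax":0,"ay":0,"az":0,"hand":0},{"x":-0.19,"y":-0.29,"z":0,"ax":0,"ay":0,"az":0,"hand":0},{"x":-0.21,"y":-0.34,"z":0,"ax":0,"ay":0,"az":0,"hand":0}])

```text
clock: 3.8
eef_pos: [481.4, -52.2, 142.4]
tcp_rot: [3.142, 0.0, 2.846]
contact_force: [0.5, 0.2, -0.1]
opening: -0.002
grasp_force: 0.0
```

Emit:
drive_tool(plan=[{"x":-0.03,"y":-0.04,"z":0,"ax":0,"ay":0,"az":0,"hand":0},{"x":-0.06,"y":-0.08,"z":0,"ax":0,"ay":0,"az":0,"hand":0},{"x":-0.08,"y":-0.13,"z":0,"ax":0,"ay":0,"az":0,"hand":0},{"x":-0.11,"y":-0.17,"z":0,"ax":0,"ay":0,"az":0,"hand":0},{"x":-0.11,"y":-0.17,"z":0,"ax":0,"ay":0,"az":0,"hand":0},{"x":-0.11,"y":-0.17,"z":0,"ax":0,"ay":0,"az":0,"hand":0}])

```text
clock: 4.4
eef_pos: [484.0, -61.8, 142.4]
tcp_rot: [3.142, -0.0, 2.846]
contact_force: [0.0, -0.5, -0.3]
opening: -0.001
grasp_force: 0.0
```

Run:
```python
from h import *
print(monitor.sense()['eef_pos'],monitor.sense()['tcp_rot'])
a=imaging.grab_frame("top")[95:225,240:440,::-1]; b=imaging.grab_frame("scene")[165:295,200:400,::-1]
cv2.imwrite("pics/two2.png",cv2.resize(np.vstack([a,b]),None,fx=2.3,fy=2.3,interpolation=cv2.INTER_CUBIC));
```

```text
[483.96797942 -61.79294666 142.35457238] [ 3.14155617e+00 -9.71900631e-05  2.84559384e+00]
```

View pics/two2.png

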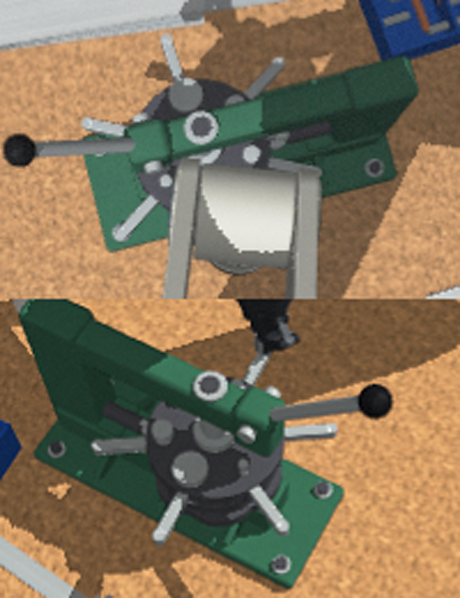

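Run:
```python
from h import *
print(ray("scene",np.array([(463,82)])/4+[200,165],160), ray("top",np.array([(413,455)])/4+[240,95],160))
p=monitor.sense()['eef_pos']
c=imaging.camera_info("scene"); q=[p,p+[0,0,60],[466.5,-71,155],[495,-63,155]]
print(cv2.projectPoints(np.array(q),cv2.Rodrigues(c['R'])[0],c['t'],c['mtx'],c['dist'])[0].reshape(-1,2))
b=imaging.grab_frame("scene")[165:225,280:360,::-1]; w=imaging.grab_frame("wrist")[:,:,::-1]
b=cv2.resize(b,(533,400),interpolation=cv2.INTER_CUBIC); w=cv2.resize(w,(267,167)); o=np.zeros((400,800,3),np.uint8); o[:,:533]=b; o[:167,533:]=w
cv2.imwrite("pics/z3.png",o)
```

```text
[[473.33388439 -65.37212612 160.        ]] [[470.27405304 -69.45949646 160.        ]]
[[314.33367671 191.64655167]
 [314.26964264 180.31338781]
 [315.84507801 183.97483751]
 [311.53058637 191.43698052]]
```

View pics/z3.png

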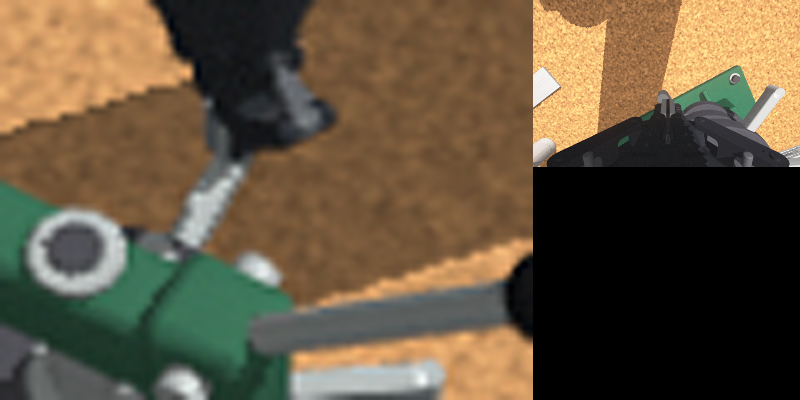

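Run:
```python
from h import *
a=cv2.imread("pics/top0.png"); b=imaging.grab_frame("top")[:,:,::-1]; c=cv2.imread("pics/scene0.png"); d=imaging.grab_frame("scene")[:,:,::-1]
print(monitor.sense()['contact_force'])
a=a[100:215,270:390];b=b[100:215,270:390];c=c[180:280,230:350];d=d[180:280,230:350]
o=np.vstack([np.hstack([cv2.resize(x,(400,300),interpolation=cv2.INTER_CUBIC) for x in p]) for p in((a,b),(c,d))])
cv2.imwrite("pics/cmp.png",o)
```

```text
[-0.07657567 -0.51386319  0.66160501]
```

View pics/cmp.png

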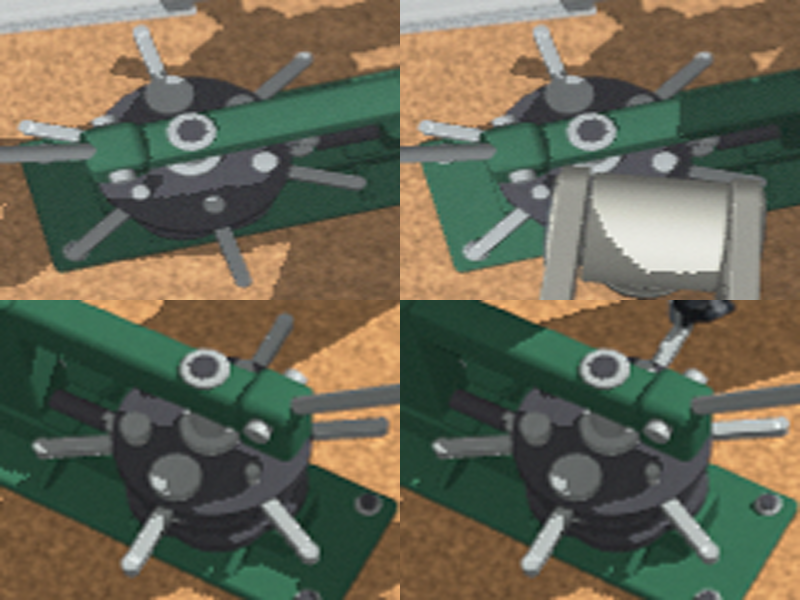

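Run:
```python
from h import *
w=imaging.grab_frame("wrist")[:,:,::-1].copy(); c=imaging.camera_info("wrist"); p=monitor.sense()['eef_pos']
u=np.array([np.cos(np.radians(196.1)),np.sin(np.radians(196.1)),0])
A=np.array([611,-30.7,155]); q=np.array([p,A+120*u,A+148*u,A+90*u,ray("top",[(240+208/4,95+408/4)],158)[0]])
print(p,cv2.projectPoints(q,cv2.Rodrigues(c['R'])[0],c['t'],c['mtx'],c['dist'])[0].reshape(-1,2).round(1).tolist())
cv2.imwrite("pics/w1.png",cv2.resize(w[180:400,180:640],None,fx=1.7,fy=1.7))
```

```text
[483.9875621  -61.72250369 142.38641523] [[324.7, 233.3], [327.1, 262.0], [298.3, 221.4], [355.6, 302.1], [582.2, 214.0]]
```

View pics/w1.png

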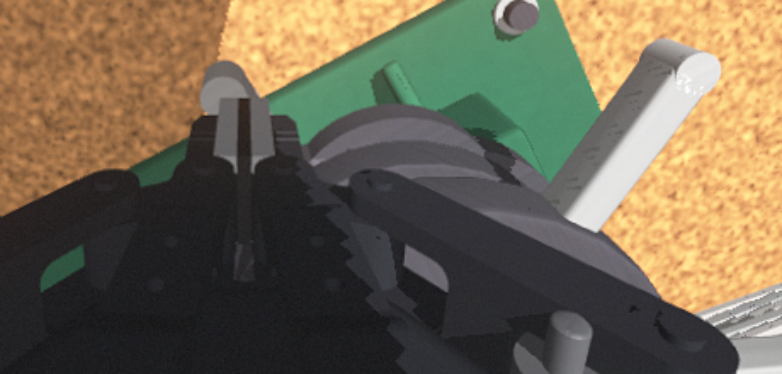

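The wrist crop shows the tab's end at (228,75) passing right behind the fingertip at (243,100), with no force. The comparison picture shows the turret unmoved. So the fingers seem to have slid over the tab, and the tip is higher than I assumed. I'll go back, lower by 20 mm and retry.

Emit:
drive_tool(plan=[{"x":0.15,"y":0.25,"z":0,"ax":0,"ay":0,"az":0,"hand":0},{"x":0.3,"y":0.5,"z":0,"ax":0,"ay":0,"az":0,"hand":0},{"x":0.45,"y":0.45,"z":0,"ax":0,"ay":0,"az":0,"hand":0},{"x":0.45,"y":0.45,"z":0,"ax":0,"ay":0,"az":0,"hand":0},{"x":0.45,"y":0.45,"z":0.2,"ax":0,"ay":0,"az":0,"hand":0},{"x":0.45,"y":0.45,"z":0.4,"ax":0,"ay":0,"az":0,"hand":0},{"x":0.45,"y":0.45,"z":0.4,"ax":0,"ay":0,"az":0,"hand":0}])

```text
clock: 5.45
eef_pos: [467.9, -33.8, 120.6]
tcp_rot: [-3.141, -0.003, 2.845]
contact_force: [-1.1, -0.0, 0.4]
opening: 0.002
grasp_force: 0.0
```

Emit:
drive_tool(plan=[{"x":-0.05,"y":-0.08,"z":0,"ax":0,"ay":0,"az":0,"hand":0},{"x":-0.08,"y":-0.13,"z":0,"ax":0,"ay":0,"az":0,"hand":0},{"x":-0.11,"y":-0.17,"z":0,"ax":0,"ay":0,"az":0,"hand":0},{"x":-0.13,"y":-0.21,"z":0,"ax":0,"ay":0,"az":0,"hand":0},{"x":-0.16,"y":-0.25,"z":0,"ax":0,"ay":0,"az":0,"hand":0},{"x":-0.16,"y":-0.25,"z":0,"ax":0,"ay":0,"az":0,"hand":0}])

```text
clock: 6.05
eef_pos: [473.3, -48.3, 122.5]
tcp_rot: [-3.142, 0.0, 2.846]
contact_force: [1.1, 0.2, 0.8]
opening: -0.004
grasp_force: 0.0
```

Emit:
drive_tool(plan=[{"x":-0.03,"y":-0.04,"z":0,"ax":0,"ay":0,"az":0,"hand":0},{"x":-0.06,"y":-0.08,"z":0,"ax":0,"ay":0,"az":0,"hand":0},{"x":-0.08,"y":-0.13,"z":0,"ax":0,"ay":0,"az":0,"hand":0},{"x":-0.11,"y":-0.17,"z":0,"ax":0,"ay":0,"az":0,"hand":0},{"x":-0.11,"y":-0.17,"z":0,"ax":0,"ay":0,"az":0,"hand":0}])

```text
clock: 6.55
eef_pos: [476.0, -58.0, 122.4]
tcp_rot: [-3.142, 0.0, 2.846]
contact_force: [0.5, 0.3, 0.4]
opening: 0.005
grasp_force: 0.0
```

```bash
cat >> h.py <<'E'
def shift(n,box,ref):
    y0,y1,x0,x1=box; b=imaging.grab_frame(n)[:,:,::-1]
    t=ref[y0:y1,x0:x1]; m=cv2.matchTemplate(np.ascontiguousarray(b[y0-8:y1+8,x0-8:x1+8]),t,cv2.TM_CCOEFF_NORMED); _,v,_,l=cv2.minMaxLoc(m)
    return l[0]-8,l[1]-8,round(v,3)
E
python3 - <<'E'
from h import *
print(shift("top",(110,130,308,326),cv2.imread("pics/top0.png")),shift("scene",(225,273,262,285),cv2.imread("pics/scene0.png")))
print(monitor.sense()['joint_efforts'])
E
```

```text
(-1, 5, 0.394) (6, 5, 0.278)
[-1.16411776e-01 -4.52151632e+01 -2.80836815e+01 -1.03900195e-02
 -9.05242836e-03 -1.28337668e-02]
```

Run:
```python
from h import *
b=imaging.grab_frame("top")[100:215,270:390,::-1]; d=imaging.grab_frame("scene")[180:280,230:350,::-1];w=imaging.grab_frame("wrist")[100:400,180:640,::-1]
o=np.vstack([np.hstack([cv2.resize(x,(400,280),interpolation=cv2.INTER_CUBIC) for x in (b,d)]),np.hstack([cv2.resize(w,(460,300)),np.zeros((300,340,3),np.uint8)])])
cv2.imwrite("pics/last.png",o)
```

```text
(no output)
```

View pics/last.png

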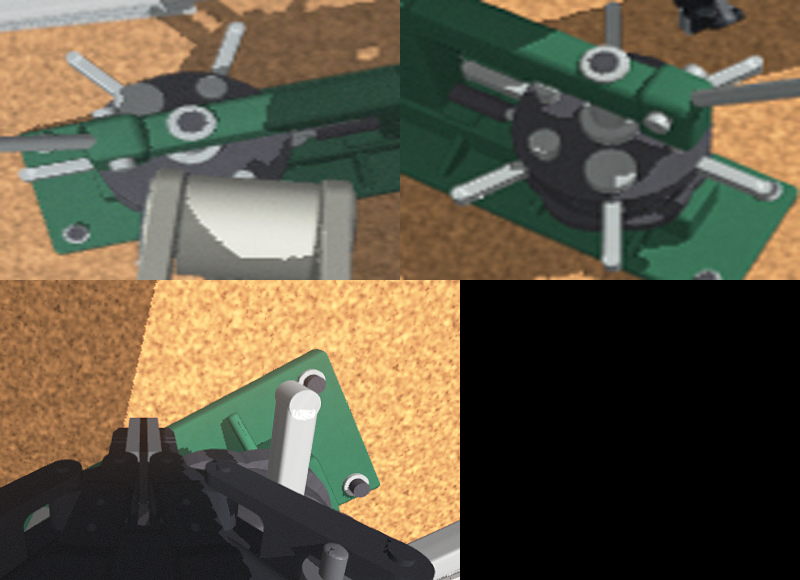

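The top crop shows the large head now at (140,97) with its tab end at (75,60), so the turret sprang to the −60° click. Now I'll move over the tab at 162° to its +y side.

Emit:
drive_tool(plan=[{"x":0.1,"y":0.1,"z":-0.6,"ax":0,"ay":0,"az":0,"hand":0},{"x":0.15,"y":0.1,"z":-1.2,"ax":0,"ay":0,"az":0,"hand":0},{"x":0.2,"y":0.3,"z":-1.7,"ax":0,"ay":0,"az":0,"hand":0},{"x":0.3,"y":0.9,"z":-1.7,"ax":0,"ay":0,"az":0,"hand":0},{"x":0.33,"y":1.5,"z":-1.7,"ax":0,"ay":0,"az":0,"hand":0},{"x":0.33,"y":1.9,"z":-1.7,"ax":0,"ay":0,"az":0,"hand":0},{"x":0.33,"y":1.9,"z":-1.7,"ax":0,"ay":0,"az":0,"hand":0},{"x":0.33,"y":1.9,"z":-1.7,"ax":0,"ay":0,"az":0,"hand":0}])

```text
clock: 7.6
eef_pos: [487.5, 37.9, 207.2]
tcp_rot: [-3.141, -0.0, 2.847]
contact_force: [0.0, -0.2, 0.4]
opening: 0.0
grasp_force: 0.0
```

Emit:
drive_tool(plan=[{"x":0,"y":0,"z":0.3,"ax":0,"ay":0,"az":0,"hand":0},{"x":0,"y":0,"z":0.6,"ax":0,"ay":0,"az":0,"hand":0},{"x":0,"y":0,"z":0.9,"ax":0,"ay":0,"az":0,"hand":0},{"x":0,"y":0,"z":1.2,"ax":0,"ay":0,"az":0,"hand":0},{"x":0,"y":0,"z":1.5,"ax":0,"ay":0,"az":0,"hand":0},{"x":0,"y":0,"z":1.7,"ax":0,"ay":0,"az":0,"hand":0},{"x":0,"y":0,"z":1.7,"ax":0,"ay":0,"az":0,"hand":0}])

```text
clock: 8.3
eef_pos: [486.6, 37.2, 121.2]
tcp_rot: [-3.141, -0.002, 2.845]
contact_force: [-0.2, 0.6, 0.4]
opening: -0.001
grasp_force: 0.0
```

Run:
```python
from h import *
p=np.array([488,38.]); p=monitor.sense()['eef_pos'][:2]; y=2.846; X=np.array([np.cos(y),np.sin(y)]); Y=np.array([np.sin(y),-np.cos(y)])
for th in range(162,212,4):
    a=np.radians(th); q=np.array([611,-31])+136*np.array([np.cos(a),np.sin(a)])+16*np.array([np.sin(a),-np.cos(a)])
    print(th,q.round(),((q-p)@X/50).round(2),((q-p)@Y/50).round(2))
```

```text
162 [487.  26.] -0.06 -0.21
166 [483.  17.] -0.04 -0.4
170 [480.   8.] -0.04 -0.59
174 [477.  -1.] -0.05 -0.78
178 [476. -10.] -0.07 -0.97
182 [475. -20.] -0.1 -1.16
186 [474. -29.] -0.15 -1.34
190 [474. -39.] -0.21 -1.53
194 [475. -48.] -0.28 -1.7
198 [477. -58.] -0.36 -1.87
202 [479. -67.] -0.46 -2.04
206 [482. -76.] -0.57 -2.2
210 [485. -85.] -0.69 -2.35
```

Emit:
drive_tool(plan=[{"x":-0.06,"y":-0.1,"z":0,"ax":0,"ay":0,"az":0,"hand":0},{"x":-0.06,"y":-0.2,"z":0,"ax":0,"ay":0,"az":0,"hand":0},{"x":-0.05,"y":-0.3,"z":0,"ax":0,"ay":0,"az":0,"hand":0},{"x":-0.04,"y":-0.4,"z":0,"ax":0,"ay":0,"az":0,"hand":0},{"x":-0.04,"y":-0.5,"z":0,"ax":0,"ay":0,"az":0,"hand":0},{"x":-0.04,"y":-0.6,"z":0,"ax":0,"ay":0,"az":0,"hand":0},{"x":-0.05,"y":-0.7,"z":0,"ax":0,"ay":0,"az":0,"hand":0},{"x":-0.05,"y":-0.8,"z":0,"ax":0,"ay":0,"az":0,"hand":0}])

```text
clock: 9.1
eef_pos: [480.6, -1.0, 123.8]
tcp_rot: [3.139, 0.004, 2.846]
contact_force: [3.0, 4.6, 0.2]
opening: -0.0
grasp_force: 2.3
```

Contact at about 5.5 N, as expected. Continuing along the arc.

Emit:
drive_tool(plan=[{"x":-0.01,"y":-0.1,"z":0,"ax":0,"ay":0,"az":0,"hand":0},{"x":-0.02,"y":-0.2,"z":0,"ax":0,"ay":0,"az":0,"hand":0},{"x":-0.04,"y":-0.3,"z":0,"ax":0,"ay":0,"az":0,"hand":0},{"x":-0.06,"y":-0.4,"z":0,"ax":0,"ay":0,"az":0,"hand":0},{"x":-0.08,"y":-0.5,"z":0,"ax":0,"ay":0,"az":0,"hand":0},{"x":-0.11,"y":-0.6,"z":0,"ax":0,"ay":0,"az":0,"hand":0},{"x":-0.15,"y":-0.7,"z":0,"ax":0,"ay":0,"az":0,"hand":0},{"x":-0.19,"y":-0.8,"z":0,"ax":0,"ay":0,"az":0,"hand":0}])

```text
clock: 9.9
eef_pos: [475.4, -42.6, 122.1]
tcp_rot: [-3.141, -0.001, 2.846]
contact_force: [1.3, 1.2, 0.4]
opening: 0.003
grasp_force: 0.4
```

Emit:
drive_tool(plan=[{"x":-0.05,"y":-0.08,"z":0,"ax":0,"ay":0,"az":0,"hand":0},{"x":-0.08,"y":-0.16,"z":0,"ax":0,"ay":0,"az":0,"hand":0},{"x":-0.12,"y":-0.24,"z":0,"ax":0,"ay":0,"az":0,"hand":0}])

```text
clock: 10.2
eef_pos: [477.9, -55.7, 122.2]
tcp_rot: [-3.141, -0.001, 2.846]
contact_force: [-0.3, 0.3, 0.7]
opening: 0.0
grasp_force: 0.0
```

Run:
```python
from h import *
L=cv2.imread("pics/last.png"); ref=cv2.imread("pics/top0.png"); ref[100:215,270:390]=cv2.resize(L[:280,:400],(120,115),interpolation=cv2.INTER_AREA)
rs=cv2.imread("pics/scene0.png"); rs[180:280,230:350]=cv2.resize(L[:280,400:],(120,100),interpolation=cv2.INTER_AREA)
print("tab L",shift("top",(120,142,288,306),ref),"tab R",shift("top",(108,128,334,346),ref),"scene tab",shift("scene",(252,276,286,300),rs),"scene tab2",shift("scene",(244,254,244,268),rs))
print("old big head (should fail)",shift("scene",(232,252,282,306),rs),shift("top",(134,148,304,322),ref))
# bright metal head detection at the other seats, scene view
A=np.array([611,-31])
g=cv2.cvtColor(np.ascontiguousarray(imaging.grab_frame("scene")),cv2.COLOR_RGB2GRAY); c=imaging.camera_info("scene")
t=np.linspace(0,2*np.pi,36)
for ang in(102.4,42.4,-17.6,-77.6):
    a=np.radians(ang); ctr=A+62*np.array([np.cos(a),np.sin(a)]); out=[]
    for rad in (0,4,8,12,16,20,24):
        P=np.c_[ctr[0]+rad*np.cos(t),ctr[1]+rad*np.sin(t),0*t+192]
        q=cv2.projectPoints(P,cv2.Rodrigues(c['R'])[0],c['t'],c['mtx'],c['dist'])[0].reshape(-1,2).round().astype(int)
        out.append(int(np.median(g[q[:,1],q[:,0]])))
    print(ang,out,ctr.round())
```

```text
tab L (0, 0, 0.128) tab R (-8, -7, 0.272) scene tab (7, 2, 0.171) scene tab2 (-6, -8, 0.719)
old big head (should fail) (-7, 0, 0.577) (1, -1, 0.704)
102.4 [45, 46, 48, 49, 64, 78, 72] [598.  30.]
42.4 [107, 105, 93, 58, 46, 46, 47] [657.  11.]
-17.6 [74, 86, 58, 47, 47, 46, 45] [670. -50.]
-77.6 [45, 45, 47, 47, 58, 68, 74] [624. -92.]
```

```bash
cat >> h.py <<'E'
def ring(n,img,lo,hi):
    c=imaging.camera_info(n); an=np.arange(lo,hi,1.); s=[]
    g=cv2.cvtColor(np.ascontiguousarray(img),cv2.COLOR_BGR2HSV)[:,:,1].astype(np.float32)
    for a in np.radians(an):
        P=np.array([[611+r*np.cos(a),-31+r*np.sin(a),163] for r in range(104,144,4)])
        q=cv2.projectPoints(P,cv2.Rodrigues(c['R'])[0],c['t'],c['mtx'],c['dist'])[0].reshape(1,-1,2).astype(np.float32)
        s.append(cv2.remap(g,q,None,cv2.INTER_LINEAR).mean())
    s=np.array(s); from scipy.signal import find_peaks
    k,_=find_peaks(-s,prominence=25); return [(int(an[i]),int(s[i])) for i in k]
E
python3 - <<'E'
from h import *
for n in("top","scene"):
    print(n,"old",ring(n,cv2.imread(f"pics/{n}0.png"),-130,230)); im=imaging.grab_frame(n)[:,:,::-1]; cv2.imwrite(f"pics/{n}_n.png",im); print(n,"now",ring(n,im,-130,230))
E
```

```text
top old [(-105, 10), (-84, 18), (-45, 9), (15, 9), (74, 10), (88, 10), (134, 10), (196, 11)]
top now [(-84, 20), (-17, 8), (43, 10), (88, 10), (102, 10)]
scene old [(-61, 20), (-42, 7), (17, 9), (48, 59), (72, 8), (131, 10), (146, 9), (193, 9)]
scene now [(-76, 6), (-61, 20), (-11, 8), (42, 8), (101, 7), (146, 9), (159, 8), (190, 68), (220, 11)]
```

Tabs read 43, 102, −17, −76, 159 and 220°: the turret sits in a click and the pushed tab has left the finger. Lifting clear and then checking which punch is under the ram by head sizes.

Emit:
drive_tool(plan=[{"x":0.1,"y":0.05,"z":-0.6,"ax":0,"ay":0,"az":0,"hand":0},{"x":0.2,"y":0.05,"z":-1.2,"ax":0,"ay":0,"az":0,"hand":0},{"x":0.3,"y":0.05,"z":-2,"ax":0,"ay":0,"az":0,"hand":0},{"x":0.8,"y":0.05,"z":-2.5,"ax":0,"ay":0,"az":0,"hand":0},{"x":1.6,"y":0.3,"z":-2.8,"ax":0,"ay":0,"az":0,"hand":0},{"x":2,"y":1,"z":-2.8,"ax":0,"ay":0,"az":0,"hand":0},{"x":2,"y":1.8,"z":-2.8,"ax":0,"ay":0,"az":0,"hand":0},{"x":2,"y":2.6,"z":-2.8,"ax":0,"ay":0,"az":0,"hand":0}])

```text
clock: 11.45
eef_pos: [420.2, 99.6, 263.1]
tcp_rot: [3.141, 0.002, 2.846]
contact_force: [1.3, 0.6, 0.8]
opening: -0.001
grasp_force: 0.0
```

Emit:
drive_tool(plan=[{"x":0.2,"y":0.9,"z":0,"ax":0,"ay":0,"az":0,"hand":0},{"x":0.4,"y":1.8,"z":0,"ax":0,"ay":0,"az":0,"hand":0},{"x":0.6,"y":2.7,"z":0,"ax":0,"ay":0,"az":0,"hand":0},{"x":0.8,"y":3.6,"z":0,"ax":0,"ay":0,"az":0,"hand":0},{"x":0.8,"y":3.6,"z":0,"ax":0,"ay":0,"az":0,"hand":0},{"x":0.8,"y":3.6,"z":0,"ax":0,"ay":0,"az":0,"hand":0}])

```text
clock: 12.05
eef_pos: [434.1, 282.8, 262.0]
tcp_rot: [-3.141, -0.0, 2.848]
contact_force: [-0.9, -0.3, -0.3]
opening: 0.001
grasp_force: 0.0
```

Run:
```python
from h import *
def heads(n,im,angs):
    c=imaging.camera_info(n); H=cv2.projectPoints
    # rectify plane z=192 about the axis: 1 px = 0.5 mm, via the calibration
    xs=np.arange(-110,110,.5); gx,gy=np.meshgrid(xs,xs); P=np.c_[611+gx.ravel(),-31+gy.ravel(),192+0*gx.ravel()]
    q=H(P,cv2.Rodrigues(c['R'])[0],c['t'],c['mtx'],c['dist'])[0].reshape(440,440,2).astype(np.float32)
    g=cv2.cvtColor(cv2.remap(np.ascontiguousarray(im),q,None,cv2.INTER_LINEAR),cv2.COLOR_BGR2GRAY)
    hs=cv2.cvtColor(cv2.remap(np.ascontiguousarray(im),q,None,cv2.INTER_LINEAR),cv2.COLOR_BGR2HSV)
    m=((g>72)&(hs[:,:,1]<50)).astype(np.uint8); k,lab,st,ce=cv2.connectedComponentsWithStats(m,connectivity=4)
    for i in range(1,k):
        x,y=ce[i]/2-110; R=np.hypot(x,y)
        if 40<R<85 and st[i,4]>150: print(n,"ang",round(np.degrees(np.arctan2(y,x))),"R",round(R),"w,h mm",st[i,2]/2,st[i,3]/2,"eqd",round(2*np.sqrt(st[i,4]/4/np.pi),1))
for n in("top","scene"):
    print("old");heads(n,cv2.imread(f"pics/{n}0.png"),0); im=imaging.grab_frame(n)[:,:,::-1]; print("now"); heads(n,im,0); print(ring(n,im,-130,230))
s=monitor.sense(); print(s['clock'],s['eef_pos'],s['contact_force'])
```

```text
old
top ang -36 R 65 w,h mm 14.0 23.5 eqd 16.6
top ang -166 R 60 w,h mm 20.5 19.5 eqd 19.9
top ang 16 R 50 w,h mm 111.0 61.5 eqd 64.3
top ang 122 R 68 w,h mm 35.0 42.0 eqd 35.9
top ang 56 R 77 w,h mm 40.5 41.0 eqd 26.2
now
top ang 176 R 63 w,h mm 92.0 178.0 eqd 97.2
top ang -15 R 62 w,h mm 24.5 22.5 eqd 23.4
top ang 44 R 64 w,h mm 27.0 28.0 eqd 27.2
top ang 65 R 81 w,h mm 15.5 22.0 eqd 16.8
[(-83, 19), (-18, 10), (42, 10), (89, 10), (101, 10), (135, 84), (160, 10), (224, 10)]
old
scene ang 48 R 41 w,h mm 114.0 173.5 eqd 85.1
scene ang -43 R 82 w,h mm 15.5 17.0 eqd 12.9
scene ang -133 R 48 w,h mm 44.5 44.0 eqd 43.7
scene ang -173 R 84 w,h mm 57.5 27.0 eqd 32.6
scene ang 20 R 70 w,h mm 43.5 46.0 eqd 44.5
scene ang 160 R 82 w,h mm 11.5 22.0 eqd 14.8
scene ang 107 R 45 w,h mm 21.0 25.0 eqd 22.9
now
scene ang -140 R 66 w,h mm 84.0 88.0 eqd 51.3
scene ang -63 R 54 w,h mm 15.5 24.5 eqd 18.0
scene ang -42 R 81 w,h mm 12.0 10.5 eqd 9.8
scene ang -8 R 66 w,h mm 26.0 28.0 eqd 25.6
scene ang 107 R 45 w,h mm 21.0 24.5 eqd 22.5
scene ang 44 R 72 w,h mm 29.5 30.0 eqd 29.2
[(-76, 6), (-61, 18), (-15, 7), (44, 8), (97, 7), (146, 9), (158, 9), (221, 9)]
12.15 [434.23628905 281.24880688 262.17756499] [-0.12724611 -0.851391    0.07113252]
```

The head at 44° measures 27 mm (the 26 mm punch) and the one at −15° measures 23 mm (22 mm). The large punch is therefore at 102°, under the ram. The tabs are still on the click angles and the arm is clear.

```bash
python3 -c "
from rig import r
print(r.sign_off())"
```

```text
the job is handed in; nothing more can be done
None
```

The largest punch now stands under the ram with the turret settled in its click; the arm is clear of the press, it never came near the loose parts, and the job was handed in at about 12 s.

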